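# Complete the vial set from the gravity feeder

## Robot

A 7-joint arm with a two-finger parallel gripper is mounted at the origin on a cart in front of the work surface, level with it; the furniture and walls round the work are solid. World frame = base frame: x ahead of the robot, y to its left, z up, the work surface at z = 0. Lengths are in m, angles in rad, forces in N, time in s.
With the tool pointing down it reaches from about 0.4 to 0.85 m from the base axis. Payload 10.4 kg.
Tool frame: the origin (TCP) lies midway between the tips of the shut fingers; the grasp point (between the pads) lies 19 mm behind it; z points along the fingers, x is the direction in which the jaws open and shut, and the axes are right-handed (so a half turn about z gives the same grasp; the last joint's range is limited). The gripper opens to 87 mm and grips with 3 to 60 N. Pads are 19 mm wide; open, the fingers measure 117 mm over their backs; the gripper's body (75 mm by 190 mm) begins 51 mm behind the grasp point.
Start: joints at [-1.314, 0.332, -0.065, 1.46, 0.022, 1.35, -0.088], TCP at [0.173, 0.601, 0.223] pointing down, gripper open.
Joint ranges: [-2.6, 2.6], [-0.5, 2.12], [-1.47, 1.34], [0.16, 2.42], [-1.27, 4.41], [0.06, 2.06], [-2.6, 2.6]. Speed limits (rad/s): [2.22, 2.22, 2.79, 2.79, 3.14, 3.14, 3.14].

## Interface

Orientations are given as a unit quaternion [x, y, z, w].
In Python, from bench import r gives the robot as it stands. The module is installed in compiled form; this text tells all that it offers.
- The arm moves only by the tool play_rows, never from a script. Its argument "commands" is a list of rows, each a list of 7 numbers: the shift along the world's x, y, z in cm, then the turn, a rotation vector about the world's x, y, z in rad, then the finger opening in cm, from 0 to 8.7. A call has 1 to 20 rows; each row shifts and turns the commanded pose from where the row before left it; what a row does not reach is not made up. A row lasts 1/8 s, in which the tool goes at most 62.5 mm and 10.7 degrees, less where a joint would pass 70% of its speed; a pose out of reach is approached as far as the arm can. A call is refused whole if a number of a shift passes 6.25 or a number of a turn 0.188, either way. A call with a gripper value outside its range is refused whole. The fingers move at their own pace and stop on an object; "grip_force" is the grip in N (left out, the last holds). Time passes only in rows, so rows that do not move let the fingers close. It gives the time, the measured TCP pose, the force and the opening at its end, in the units of the state.
- r.read_state(): the state, without advancing time (a new reading comes with each control period).
- r.camera(name): name is "scene" or "top" or "wrist"; returns a dict with "img" (384x512x3 uint8, red, green, blue), "K" (3x3 intrinsics, pixels), "camera_from_world" (4x4, takes a point from world to camera coordinates). Camera axes: x right, y down, z forward; pixel columns grow to the right and rows downward; lengths in m; the calibration is good to about 2 mm. The wrist camera is an equidistant fisheye: a pixel r from the principal point sees the ray r / f radians off the axis. A picture is of the moment at which its call begins. There is no depth.
- r.close_job(): hands the job in, once; it reports no verdict.
The state is a dict: "time": time; "joint_positions": joint angles; "joint_vel": joint speeds; "joint_torque": joint torques, N m; "ee_pos": TCP position; "eef_rot": TCP orientation; "ft_force": force on the tool from outside, world axes, zero at the start; "torque": the same for the moment, N m; "width": finger opening in m.
Only numpy, scipy, OpenCV 4.12 (cv2) and the standard library are available. Lean on these libraries where they do the work, as an engineer would, in place of code of your own. Each camera call takes 0.05 s, during which the arm holds its last target. There are 200 camera calls.

## Task

Take the vial that lies at the stop of the sloped feeder and lay it, without dropping it, in the empty groove of the three-groove cradle, lined up with the two vials there and with its cap pointing the same way as theirs. Then press the feeder's release lever fully down once and let it come back up, so that just one vial, the next in line, rolls down to the stop. Leave the other vials and the things around them where they are.

Things in the scene. Friction and masses are not known exactly. Their poses are not given: they have to be found in the camera images.
- vial_1_center (a point): the vial to move, at the feeder's stop: glass vial with a ribbed cap, 23 mm diameter, 62 mm long, on its side; the point is its centre (half-length, on the axis), z runs from base to cap. Its flat end faces, 62 mm apart, are open: down to the bench nothing stands beside them within 25 mm up the track. Axis 53 mm above the bench; 16 to 30 g
- vial_1_cap (a point): centre of the outer face of that vial's cap, 31 mm from its centre
- vial_1: the same vial; this origin is the middle of its base (31 mm from its centre), z towards the cap
- vial_2_center (a point): the next vial in line, held back by the release mechanism 77 mm up the track from the stop: glass vial with a ribbed cap, 23 mm diameter, 62 mm long, on its side; the point is its centre (half-length, on the axis), z runs from base to cap
- vial_2: the next vial; origin at the middle of its base
- vial_3_center (a point): the third vial in line, just above the second; it must not go to the stop (after the release it moves on one place, to the gate): glass vial with a ribbed cap, 23 mm diameter, 62 mm long, on its side; the point is its centre (half-length, on the axis), z runs from base to cap
- vial_3: the third vial; origin at the middle of its base
- vial_4_center (a point): the last vial in line: glass vial with a ribbed cap, 23 mm diameter, 62 mm long, on its side; the point is its centre (half-length, on the axis), z runs from base to cap
- feeder_stop (a point): where a vial's centre is when the vial lies against the feeder's stop, 53 mm above the bench. Axes: x level, up the track; y level, along the vials, the way their caps point; z up
- feeder: fixed aluminium track 170 mm long, 71 mm wide, falling 8 degrees to its -x (roughly to the robot); origin on the bench under the stop place. Vials roll on two rail edges 25 mm apart against two tabs 14 mm high. Side guides, 34 mm either side of the middle and 13 mm above the rails, begin 28 mm up-track of the stop. The last vial's top is 83 mm above the bench
- lever_pad (a point): middle of the top of the release lever's grey ribbed thumb pad, 26 x 26 mm, beside the track: 39 mm to +x and 56 mm to -y of feeder_stop, at rest 60 mm above the bench. Press straight down: it sinks 25 mm (it leans 17 degrees up at rest, as much down when pressed), turning on a level shaft 40 mm up-track of it
- release_lever (a joint): angle of the release lever: 0 up at rest, 0.61 rad fully down against a firm stop. A spring returns it; pressing takes 1 N at first, about 3.5 N at the end. Down, a front pin sinks and frees the next vial while a rear pin holds back the others; let up, the queue moves on one place, to the front pin
- cradle_seat (a point): where a vial's centre is when it is seated in the empty groove, 34 mm above the bench. Axes: x level, across the grooves, from the empty groove to the full ones; y level, along the grooves, the way the caps of the vials there point; z up. A seated vial's ends overhang the cradle by 9 mm each side
- cradle: fixed plate 132 x 44 mm, its top 10 mm above the bench, with three 90 degree V grooves of aluminium angle, 40 mm long, side by side 42 mm apart along its x; the empty one is at its -x end (roughly nearest the robot). Origin at the centre of its underside
- set_vial_a_center (a point): vial already in the middle groove: glass vial with a ribbed cap, 23 mm diameter, 62 mm long, on its side; the point is its centre (half-length, on the axis), z runs from base to cap
- set_vial_b_center (a point): vial already in the far groove: glass vial with a ribbed cap, 23 mm diameter, 62 mm long, on its side; the point is its centre (half-length, on the axis), z runs from base to cap
- bottle_a: brown reagent bottle 49 mm wide, 78 mm high, a bystander; origin at the centre of its underside
- bottle_b: brown reagent bottle 41 mm wide, 68 mm high, a bystander; origin at the centre of its underside
- rubber_bulb: blue rubber bulb 38 mm wide, 62 mm high, a bystander; origin at the centre of its underside
- tin_1: round metal sample tin 68 mm wide, 40 mm high, a bystander; origin at the centre of its underside
- tin_2: round metal sample tin 64 mm wide, 40 mm high, a bystander; origin at the centre of its underside
Mind the look-alikes: they are no part of the job. What is shaped like the part that bears vial_4_center but red or turquoise is not meant. Leave any purple look-alike of the vial_1 alone.

How it is judged:
By the outcome, as a careful person would: the job done as asked, in the order asked, and still so for the second after the job is handed in, with the robot touching nothing.
It also fails if it takes over 51 s, if anything falls off the work surface, if the arm or the gripper's body presses on something with over 40 N, if the wrist force passes 120 N, or if a joint passes its speed limit or range.

## Working session

There is one attempt and no reset: what is moved stays moved. The work goes in short steps, Python scripts to look and compute and a tool call to move; the robot and the scene stay as the last step left them, time stands still between calls to the robot, and variables do not carry over. Pictures are saved under pics/ and viewed, about 8 in all and at most 12, crops included, and the job is handed in when it is done.

Besides the shell and the picture viewer there is one more tool, called after ">>>" by a JSON object that holds its "op" and its "data". play_rows: Moves the arm, as the interface text tells. Its arguments: {"type":"object","properties":{"commands":{"type":"array","items":{"type":"array","items":{"type":"number"}}},"grip_force":{"type":"number"}},"required":["commands"]}

```bash
mkdir -p pics; cat > h.py <<'E'
import numpy as np, cv2
from bench import r
def snap(n,f):
    c=r.camera(n); cv2.imwrite(f"pics/{f}.png",c["img"][:,:,::-1]); np.savez(f"pics/{f}.npz",**c); return c
def ray(f,u,v):
    c=np.load(f"pics/{f}.npz"); T=c["camera_from_world"]; R=T[:3,:3]; o=-R.T@T[:3,3]
    return o, R.T@(np.linalg.inv(c["K"])@[u,v,1])
def onz(f,u,v,z):
    o,d=ray(f,u,v); return o+d*(z-o[2])/d[2]
def proj(f,p):
    c=np.load(f"pics/{f}.npz"); T=c["camera_from_world"]; q=c["K"]@(T[:3,:3]@np.array(p)+T[:3,3]); return q[:2]/q[2]
E
python3 - <<'E'
from h import *
a=snap("top","top0"); b=snap("scene","sc0")
print(a["K"],a["camera_from_world"]); s=r.read_state(); print(s)
E
```

```text
[[461.39506843   0.         248.06429154]
 [  0.         461.39506843 195.27564741]
 [  0.           0.           1.        ]] [[-0.00476968 -0.99992393  0.01137474 -0.10491193]
 [-0.99095026  0.00320036 -0.13419139  0.57723377]
 [ 0.13414478 -0.01191186 -0.99089015  1.12666198]
 [ 0.          0.          0.          1.        ]]
{'time': 0.1, 'joint_positions': array([-1.31358843,  0.33278064, -0.06472579,  1.46082007,  0.02156257,
        1.34992317, -0.08850447]), 'joint_vel': array([-2.20804016e-04, -8.12513192e-04,  9.30948476e-04, -2.47804872e-04,
        1.50425873e-03, -1.03255363e-07, -8.28978387e-04]), 'joint_torque': array([ 1.96576540e-03, -6.24544644e+01,  2.49669340e-02, -3.90709949e+01,
       -6.13515917e-02,  3.66851350e-02,  5.36771438e-05]), 'ee_pos': array([0.17248912, 0.60037365, 0.22186886]), 'eef_rot': array([ 7.98793338e-01,  6.01605203e-01, -4.91031080e-04,  3.76916451e-04]), 'ft_force': array([ 0.2724811 , -0.90374954,  0.21508267]), 'torque': array([-0.03158538,  0.00388861,  0.01069231]), 'width': 0.08718022094872727}
```

View pics/top0.png

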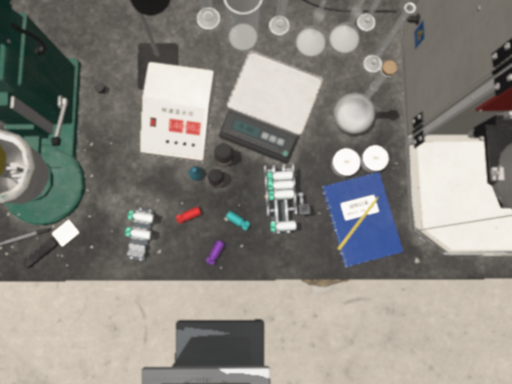

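View pics/sc0.png

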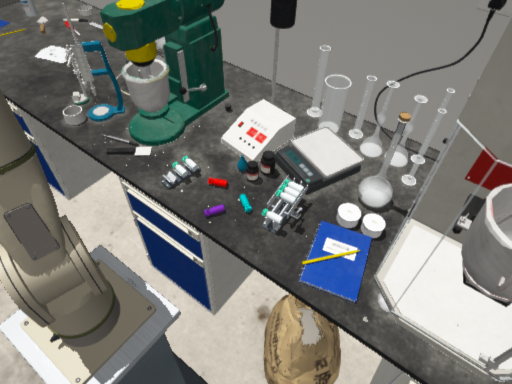

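Top view: the feeder is at about (285,200), with vial_1 at its stop at (284,227). The cradle is at (138,234), with its empty groove at (136,252). The loose red (189,214), turquoise (238,220) and purple (215,252) vials are decoys. Only the clear vial with the green cap at (284,227), against the stop, fits vial_1. I'll enlarge to confirm.

```bash
python3 - <<'E'
from h import *
im=cv2.imread("pics/top0.png")
a=cv2.resize(im[160:240,255:320],None,fx=6,fy=6,interpolation=cv2.INTER_CUBIC)
b=cv2.resize(im[200:265,115:165],None,fx=6,fy=6,interpolation=cv2.INTER_CUBIC)
o=np.zeros((480,690,3),np.uint8);o[:480,:390]=a;o[:390,390:690]=b
cv2.imwrite("pics/crop1.png",o)
hsv=cv2.cvtColor(im,cv2.COLOR_BGR2HSV)
m=cv2.inRange(hsv,(65,90,80),(90,255,255)); m[:160]=0; m[:,:110]=0
n,l,s,c=cv2.connectedComponentsWithStats(m)
for i in range(1,n):
    if s[i,4]>5: print(s[i],c[i])
E
```

```text
[267 173   7  27 113] [269.98230088 185.86725664]
[128 211   5   8  30] [129.96666667 214.5       ]
[226 211  24  19 227] [237.70484581 220.030837  ]
[270 223   6   8  35] [272.42857143 226.45714286]
[125 228   6   8  35] [127.54285714 231.48571429]
```

View pics/crop1.png

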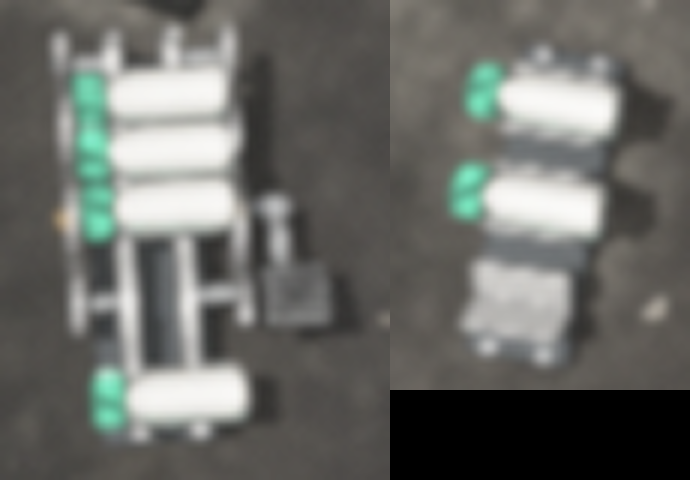

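```bash
python3 - <<'E'
from h import *
def P(x,y,z,u0,v0): return onz("top0",u0+x/6-.4,v0+y/6-.4,z)
def vial(c,b,z,u0,v0,n):
    c=P(*c,z,u0,v0);b=P(*b,z,u0,v0);d=c-b
    print(n,((c+b)/2).round(4),"len",np.linalg.norm(d).round(4),"dir deg",np.degrees(np.arctan2(d[1],d[0])).round(1)); return (c+b)/2
v1=vial((92,400),(248,395),.053,255,160,"v1")
v2=vial((84,211),(238,205),.064,255,160,"v2")
v4=vial((74,92),(228,90),.070,255,160,"v4")
A=vial((450,190),(605,207),.034,115-65,200,"A")
B=vial((466,89),(619,104),.034,115-65,200,"B")
print("pad",P(297,294,.06,255,160)); print("seat",A+(A-B), np.degrees(np.arctan2(*(B-A)[1::-1])),np.linalg.norm(A-B))
print("groove img",P(517,304,.025,50,200))
q=r.read_state()["eef_rot"]
from scipy.spatial.transform import Rotation as R
print(R.from_quat(q).as_matrix().round(3))
s=np.load("pics/sc0.npz")
for p in (v1,A,A+(A-B)): print(proj("sc0",p))
E
```

```text
v1 [ 0.4983 -0.1931  0.053 ] len 0.0645 dir deg 91.6
v2 [ 0.5757 -0.1896  0.064 ] len 0.0637 dir deg 92.1
v4 [ 0.6237 -0.1857  0.07  ] len 0.0637 dir deg 90.6
A [0.4839 0.1701 0.034 ] len 0.0652 dir deg 83.5
B [0.5266 0.165  0.034 ] len 0.0645 dir deg 84.2
pad [ 0.54028899 -0.24559344  0.06      ]
seat [0.44118275 0.17523192 0.034     ] -6.827615818906993 0.043006081696489167
groove img [0.44030624 0.17533871 0.025     ]
[[ 0.276  0.961 -0.   ]
 [ 0.961 -0.276 -0.001]
 [-0.001  0.    -1.   ]]
[272.08227249 216.71963737]
[179.56089362 169.10375022]
[169.03133695 175.71409642]
```

The measured points agree with the given sizes: vial length about 64 mm, groove pitch 43 mm, pad within 2 mm of its expected place. The crop confirms a clear body and green cap at the stop. I'll grip the vial by its end faces, with the jaws along y, and move above it first.

>>> {"op": "play_rows", "data": {"commands": [[2.5,-4.3,0,0,0,0.017,8.7],[2.5,-4.3,0,0,0,0.017,8.7],[2.5,-4.3,0,0,0,0.017,8.7],[2.5,-4.3,0,0,0,0.017,8.7],[2.5,-4.3,0,0,0,0.017,8.7],[2.5,-4.3,0,0,0,0.017,8.7],[2.5,-4.3,0,0,0,0.017,8.7],[1.9,-4.3,0,0,0,0.017,8.7],[1.9,-4.3,0,0,0,0.017,8.7],[1.9,-4.3,0,0,0,0.017,8.7],[1.9,-4.3,0,0,0,0.017,8.7],[1.9,-4.3,0,0,0,0.017,8.7],[1.9,-4.3,0,0,0,0.017,8.7],[1.9,-4.3,0,0,0,0.017,8.7],[0.4,-4.8,0,0,0,0.017,8.7],[0.4,-4.8,0,0,0,0.017,8.7],[0.4,-4.8,0,0,0,0.017,8.7],[0.4,-4.8,0,0,0,0.017,8.7],[0,0,0,0,0,0,8.7]], "grip_force": 8}}

```text
time: 2.48
ee_pos: [0.4955, -0.1974, 0.2224]
eef_rot: [0.7, 0.714, -0.001, 0.0]
ft_force: [0.6, -0.1, 0.3]
width: 0.087
```

```bash
python3 - <<'E'
from h import *
from scipy.spatial.transform import Rotation as R
c=snap("wrist","w1"); s=r.read_state()
M=R.from_quat(s["eef_rot"]).as_matrix()
print(s["time"],s["ee_pos"],np.degrees(np.arctan2(M[1,0],M[0,0])),M[:,2],s["joint_positions"].round(2),s["ft_force"])
print(c["K"],c["camera_from_world"])
cv2.imwrite("pics/w1b.png",cv2.resize(c["img"][:,:,::-1],None,fx=1.5,fy=1.5))
E
```

```text
2.525 [ 0.49600922 -0.1948502   0.22223212] 91.30802857404566 [-9.27769577e-04 -5.22163073e-04 -9.99999433e-01] [-0.4   0.14  0.77  1.74 -0.1   1.3   1.98] [-0.05197435  0.2186435   0.00160548]
[[297.31863964   0.         257.02141919]
 [  0.         297.31863964 189.39149855]
 [  0.           0.           1.        ]] [[-0.02058218  0.99978671 -0.00170785  0.2079263 ]
 [ 0.95977994  0.02023692  0.28002308 -0.50539628]
 [ 0.27999792  0.00412432 -0.95999175  0.25330259]
 [ 0.          0.          0.          1.        ]]
```

View pics/w1b.png

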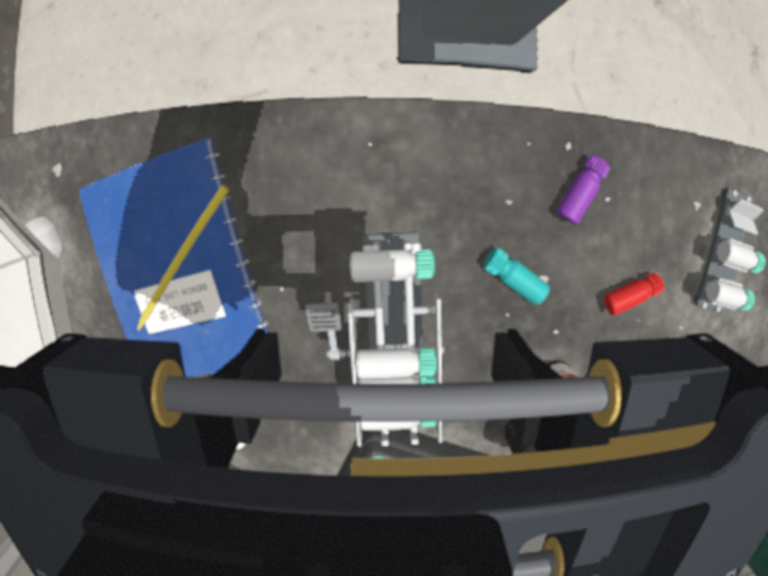

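Wrist view at 1.5x: vial_1 runs from its base (351,267) to its cap face (435,264). The lever pad is at (323,317).

```bash
cat >> h.py <<'E'
def wz(f,u,v,z):
    c=np.load(f"pics/{f}.npz"); T=c["camera_from_world"]; K=c["K"]; R=T[:3,:3]; o=-R.T@T[:3,3]
    p=cv2.fisheye.undistortPoints(np.array([[[u,v]]],float),K,np.zeros(4))[0,0]
    d=R.T@[p[0],p[1],1]; return o+d*(z-o[2])/d[2]
E
python3 - <<'E'
from h import *
c=wz("w1",435/1.5,264.5/1.5,.053); b=wz("w1",351/1.5,267/1.5,.053)
print(c,b,(b+c)/2,np.linalg.norm(b-c)); print("pad",wz("w1",323/1.5,317/1.5,.06))
for n in ((762,257,.034),(717,254,.034),(755,297,.034),(707,291,.034)): print(wz("w1",n[0]/1.5,n[1]/1.5,n[2]))
E
```

```text
[ 0.49877808 -0.15955268  0.053     ] [ 0.50214667 -0.22410315  0.053     ] [ 0.50046238 -0.19182792  0.053     ] 0.06463830976220164
pad [ 0.54109464 -0.2456909   0.06      ]
[0.48223368 0.20391204 0.034     ]
[0.48286734 0.13031289 0.034     ]
[0.52697793 0.20547208 0.034     ]
[0.52123727 0.12544478 0.034     ]
```

>>> {"op": "play_rows", "data": {"commands": [[0.3,0.2,-2.5,0,0,0.01,8.7],[0,0,-2.5,0,0,0,8.7],[0,0,-2.5,0,0,0,8.7],[0,0,-2.5,0,0,0,8.7],[0,0,-2.5,0,0,0,8.7],[0,0,-2.5,0,0,0,8.7],[0,0,-1.0,0,0,0,8.7],[0,0,-1.0,0,0,0,8.7],[0,0,-0.9,0,0,0,8.7],[0,0,-0.9,0,0,0,8.7],[0,0,0,0,0,0,8.7]], "grip_force": 10}}

```text
time: 3.9
ee_pos: [0.4993, -0.1912, 0.0341]
eef_rot: [0.694, 0.72, -0.0, -0.0]
ft_force: [0.2, -0.8, 0.6]
width: 0.087
```

>>> {"op": "play_rows", "data": {"commands": [[0,0,0,0,0,0,7.5],[0,0,0,0,0,0,7.0],[0,0,0,0,0,0,6.6],[0,0,0,0,0,0,6.2],[0,0,0,0,0,0,5.8],[0,0,0,0,0,0,5.8],[0,0,0,0,0,0,5.8],[0,0,0,0,0,0,5.8]], "grip_force": 10}}

```text
time: 4.9
ee_pos: [0.4997, -0.1913, 0.0346]
eef_rot: [0.694, 0.72, 0.0, -0.0]
ft_force: [-0.1, -0.8, 1.6]
width: 0.0622
```

>>> {"op": "play_rows", "data": {"commands": [[0,0,0.5,0,0,0,5.8],[0,0,1.0,0,0,0,5.8],[0,0,2.0,0,0,0,5.8],[0,0,2.5,0,0,0,5.8],[0,0,2.5,0,0,0,5.8],[0,0,2.5,0,0,0,5.8],[0,1.4,1.5,0,0,0,5.8],[-0.5,2.5,0.5,0,0,-0.01,5.8],[-0.6,3.5,0,0,0,-0.017,5.8],[-0.6,3.8,0,0,0,-0.017,5.8],[-0.6,3.8,0,0,0,-0.017,5.8],[-0.6,3.8,0,0,0,-0.017,5.8],[-0.6,3.8,0,0,0,-0.017,5.8],[-0.6,3.8,0,0,0,-0.017,5.8],[-0.6,3.8,0,0,0,-0.017,5.8],[-0.6,3.5,0,0,0,-0.017,5.8],[-0.5,2.0,0,0,0,0,5.8],[-0.5,1.0,0,0,0,0,5.8],[0,0,0,0,0,0,5.8]]}}

```text
time: 7.28
ee_pos: [0.4364, 0.1757, 0.1648]
eef_rot: [0.745, 0.667, 0.0, 0.0]
ft_force: [-0.1, -0.0, -0.2]
width: 0.0628
```

```bash
python3 - <<'E'
from h import *
from scipy.spatial.transform import Rotation as R
c=snap("wrist","w2"); s=r.read_state()
M=R.from_quat(s["eef_rot"]).as_matrix()
print(s["time"],s["ee_pos"],np.degrees(np.arctan2(M[1,0],M[0,0])),s["width"])
cv2.imwrite("pics/w2b.png",cv2.resize(c["img"][100:340,100:420,::-1],None,fx=2.5,fy=2.5,interpolation=cv2.INTER_CUBIC))
E
```

```text
7.325 [0.43671922 0.17503474 0.16477906] 83.68506644059528 0.06234909355652041
```

View pics/w2b.png

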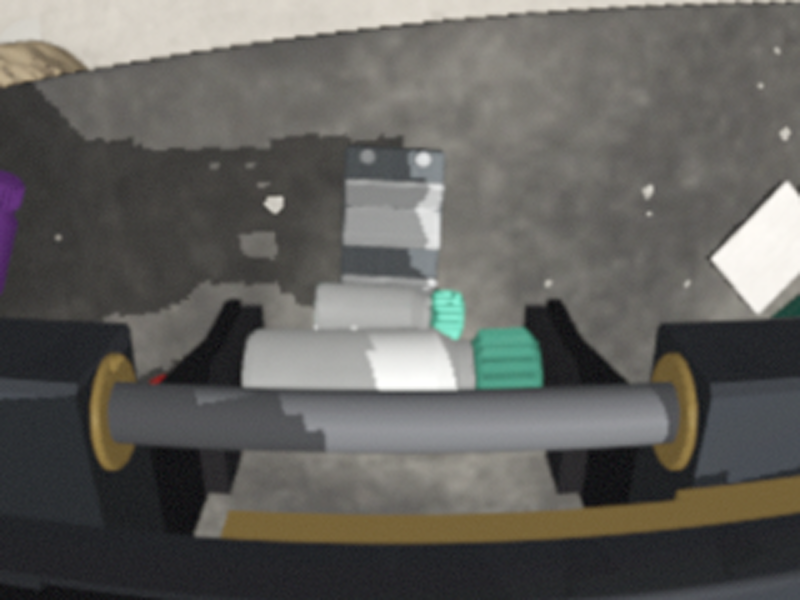

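The picture shows the held vial with its cap to the right, the same way as set_vial_a at (316–465, ~310). The empty groove's valley line runs from about (344,207) to (442,210). I'll measure the groove from this view.

```bash
python3 - <<'E'
from h import *
W=lambda x,y,z: wz("w2",100+x/2.5,100+y/2.5,z)
a,b=W(344,206,.0177),W(442,209,.0177); d=b-a
print("valley",a,b,(a+b)/2,np.linalg.norm(d),np.degrees(np.arctan2(d[1],d[0])))
for y in (180,248): 
  a,b=W(344,y,.03),W(442,y+2,.03); print("ridge",(a+b)/2)
a,b=W(316,305,.034),W(465,312,.034); print("A",a,b,(a+b)/2)
E
```

```text
valley [0.43961174 0.15421514 0.0177    ] [0.44555342 0.19616387 0.0177    ] [0.44258258 0.17518951 0.0177    ] 0.04236744051008546 81.93816644603794
ridge [0.42806766 0.17675963 0.03      ]
ridge [0.45730667 0.17356831 0.03      ]
A [0.47756139 0.13817297 0.034     ] [0.48774997 0.20135096 0.034     ] [0.48265568 0.16976197 0.034     ]
```

>>> {"op": "play_rows", "data": {"commands": [[0.5,0,-1.0,0,0,0,5.8],[0,0,-2.0,0,0,0,5.8],[0,0,-2.5,0,0,0,5.8],[0,0,-2.5,0,0,0,5.8],[0,0,-2.0,0,0,0,5.8],[0,0,-1.5,0,0,0,5.8],[0,0,-1.0,0,0,0,5.8],[0,0,-0.8,0,0,0,5.8],[0,0,-0.6,0,0,0,5.8],[0,0,-0.4,0,0,0,5.8],[0,0,-0.2,0,0,0,5.8],[0,0,0,0,0,0,5.8],[0,0,0,0,0,0,5.8]]}}

```text
time: 8.95
ee_pos: [0.4417, 0.1758, 0.0198]
eef_rot: [0.745, 0.667, 0.0, -0.0]
ft_force: [0.8, -0.1, -0.2]
width: 0.0622
```

>>> {"op": "play_rows", "data": {"commands": [[0,0,-0.1,0,0,0,5.8],[0,0,-0.1,0,0,0,5.8],[0,0,-0.1,0,0,0,5.8],[0,0,0,0,0,0,5.8],[0,0,0,0,0,0,5.8]]}}

```text
time: 9.57
ee_pos: [0.4419, 0.1758, 0.0167]
eef_rot: [0.745, 0.667, 0.0, 0.0]
ft_force: [0.5, 0.4, 1.3]
width: 0.0621
```

>>> {"op": "play_rows", "data": {"commands": [[0,0,-0.1,0,0,0,5.8],[0,0,0,0,0,0,5.8],[0,0,0,0,0,0,5.8]]}}

```text
time: 9.95
ee_pos: [0.4422, 0.1758, 0.0161]
eef_rot: [0.745, 0.667, 0.001, 0.0]
ft_force: [0.5, -1.0, 6.8]
width: 0.0621
```

Contact, so the vial is seated. I'll ease off, open, and rise.

>>> {"op": "play_rows", "data": {"commands": [[0,0,0.05,0,0,0,6.2],[0,0,0,0,0,0,6.4],[0,0,0,0,0,0,6.7],[0,0,0,0,0,0,7.2],[0,0,0,0,0,0,8.0],[0,0,0,0,0,0,8.6],[0,0,0,0,0,0,8.6],[0,0,0.8,0,0,0,8.6],[0,0,1.6,0,0,0,8.6],[0,0,2.5,0,0,0,8.6],[0,0,3.5,0,0,0,8.6],[0,0,3.5,0,0,0,8.6],[-0.5,0,3.0,0,0,0,8.6],[0,0,0,0,0,0,8.6]], "grip_force": 10}}

```text
time: 11.7
ee_pos: [0.4378, 0.1763, 0.1683]
eef_rot: [0.745, 0.667, 0.003, 0.0]
ft_force: [-0.8, 0.4, -0.3]
width: 0.0862
```

```bash
python3 - <<'E'
from h import *
c=snap("wrist","w3"); s=r.read_state(); print(s["time"],s["ee_pos"],s["width"],s["ft_force"])
cv2.imwrite("pics/w3b.png",cv2.resize(c["img"][100:340,100:420,::-1],None,fx=2.5,fy=2.5,interpolation=cv2.INTER_CUBIC))
E
```

```text
11.75 [0.4371236  0.17601281 0.16663516] 0.08591484078394365 [-0.2736009   0.51941365  0.89331299]
```

View pics/w3b.png

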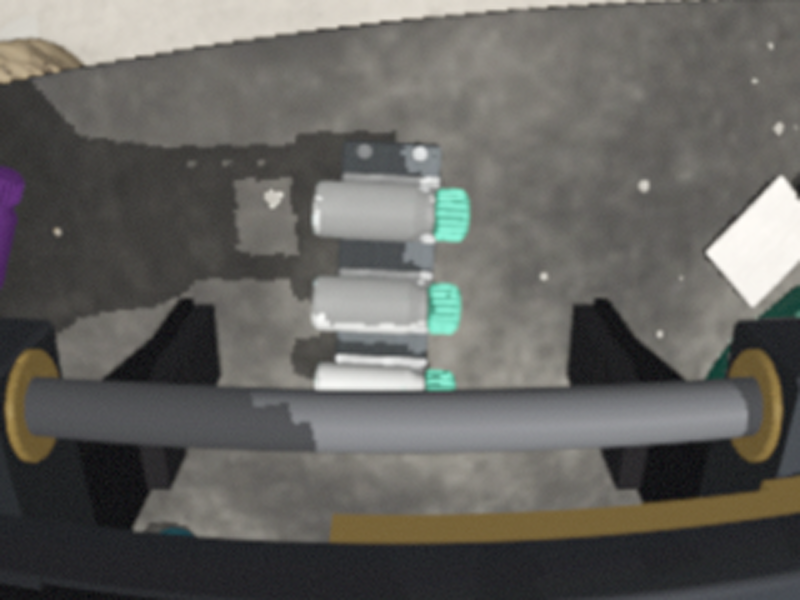

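The vial lies in the empty groove with its cap the same way as the others: base at (312,209), cap at (470,215), against A at (312,303) and (462,308). I'll check how well it lines up along the groove.

```bash
python3 - <<'E'
from h import *
W=lambda x,y,z: wz("w3",100+x/2.5,100+y/2.5,z)
n=(W(312,209,.034)+W(470,215,.034))/2; d=W(470,215,.034)-W(312,209,.034)
a=(W(312,303,.034)+W(462,308,.034))/2; e=W(462,308,.034)-W(312,303,.034)
ang=lambda v:np.degrees(np.arctan2(v[1],v[0]))
print(n,ang(d),a,ang(e)); u=np.array([np.cos(np.radians(83.5)),np.sin(np.radians(83.5)),0]); print("along",(n-a)@u,"across",np.linalg.norm((n-a)-u*((n-a)@u)))
E
```

```text
[0.442814   0.17564511 0.034     ] 81.3958102607372 [0.48443436 0.16928317 0.034     ] 81.58147683899445
along 0.001609490045928458 across 0.042073017128339975
```

Lined up within about 1.6 mm, with the same direction and a 42 mm pitch. Next is the lever: shut the fingers and go above the pad.

>>> {"op": "play_rows", "data": {"commands": [[0.5,-2.2,0,0,0,0.01,4],[1.0,-4.0,0,0,0,0.015,0],[1.0,-4.0,0,0,0,0.015,0],[1.0,-4.0,0,0,0,0.015,0],[1.0,-4.0,0,0,0,0.015,0],[1.0,-4.0,0,0,0,0.015,0],[1.0,-4.0,0,0,0,0.015,0],[1.0,-4.0,0,0,0,0.015,0],[1.0,-4.0,0,0,0,0.015,0],[1.0,-4.0,0,0,0,0.015,0],[0.8,-4.0,0,0,0,0,0],[0,0,-2,0,0,0,0],[0,0,-2,0,0,0,0],[0,0,-2,0,0,0,0],[0,0,-1.5,0,0,0,0],[0,0,0,0,0,0,0]]}}

```text
time: 13.75
ee_pos: [0.539, -0.2455, 0.0888]
eef_rot: [0.694, 0.72, -0.0, -0.001]
ft_force: [-0.3, 0.2, 0.2]
width: 0.0007
```

```bash
python3 - <<'E'
from h import *
c=snap("wrist","w4"); s=r.read_state(); print(s["time"],s["ee_pos"],s["width"],s["ft_force"],s["eef_rot"])
cv2.imwrite("pics/w4b.png",cv2.resize(c["img"][100:340,100:420,::-1],None,fx=2.5,fy=2.5,interpolation=cv2.INTER_CUBIC))
E
```

```text
13.8 [ 0.53952101 -0.24594445  0.08983591] -0.00015541916293754015 [0.28093112 0.59601853 0.06265185] [ 6.94405788e-01  7.19583565e-01 -1.34180524e-04 -2.78512382e-04]
```

View pics/w4b.png

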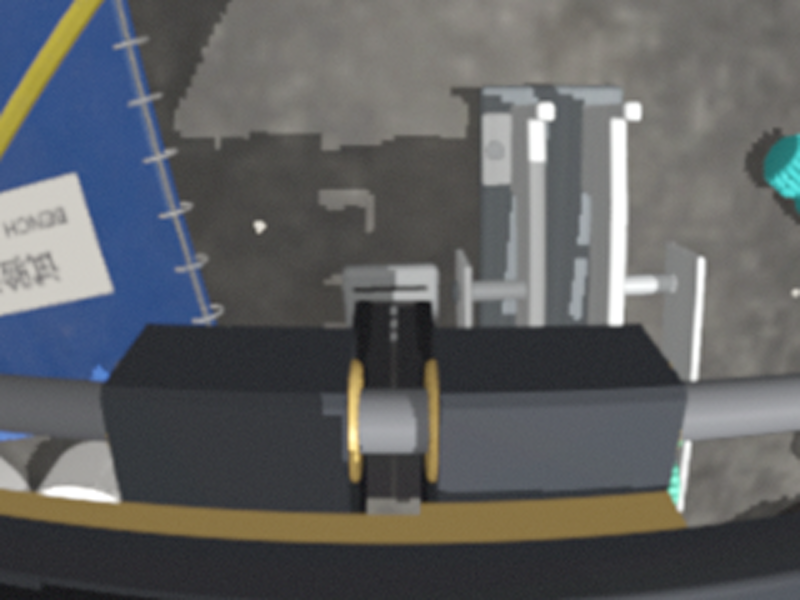

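The shut fingers are centred over the pad, which spans about (345–438, 265–300). Now press.

>>> {"op": "play_rows", "data": {"commands": [[0,-0.1,-1.0,0,0,0,0],[0,0,-1.0,0,0,0,0],[0,0,-0.8,0,0,0,0],[0,0,-0.8,0,0,0,0],[0,0,-0.7,0,0,0,0],[0,0,-0.7,0,0,0,0],[0,0,-0.2,0,0,0,0],[0,0,0,0,0,0,0]]}}

```text
time: 14.8
ee_pos: [0.5396, -0.2475, 0.0384]
eef_rot: [0.695, 0.719, 0.0, -0.0]
ft_force: [-3.8, 1.4, 6.0]
width: 0.0004
```

>>> {"op": "play_rows", "data": {"commands": [[0,0,-0.15,0,0,0,0],[0,0,-0.1,0,0,0,0],[0,0,0,0,0,0,0]]}}

```text
time: 15.18
ee_pos: [0.5398, -0.2476, 0.0373]
eef_rot: [0.695, 0.719, 0.001, 0.0]
ft_force: [-8.5, 4.3, 22.0]
width: 0.0004
```

Firm stop reached, at 22 N. Now let it up.

>>> {"op": "play_rows", "data": {"commands": [[0,0,0.1,0,0,0,0],[0,0,0,0,0,0,0],[0,0,0,0,0,0,0],[0,0,0,0,0,0,0],[0,0,0.8,0,0,0,0],[0,0,0.8,0,0,0,0],[0,0,1.0,0,0,0,0],[0,0,1.5,0,0,0,0],[0,0,2.5,0,0,0,0],[-1,1,3.5,0,0,0,0],[-2,3,3.5,0,0,0,0],[-2,5,2,0,0,0,0],[-1,5,1,0,0,0,0],[-1,5,0,0,0,0,0],[-1,3,0,0,0,0,0],[0,0,0,0,0,0,0],[0,0,0,0,0,0,0]]}}

```text
time: 17.3
ee_pos: [0.4598, -0.0282, 0.2031]
eef_rot: [0.695, 0.719, 0.0, 0.0]
ft_force: [0.1, 0.4, -0.2]
width: 0.0002
```

```bash
python3 - <<'E'
from h import *
c=snap("top","top1"); w=snap("scene","sc1"); s=r.read_state(); print(s["time"],s["ee_pos"],s["ft_force"])
a=c["img"][150:270,110:320,::-1]; b=w["img"][140:240,150:330,::-1]
o=np.zeros((590,630,3),np.uint8); o[:360]=cv2.resize(a,(630,360),interpolation=cv2.INTER_CUBIC); o[360:590,:414]=cv2.resize(b,(414,230),interpolation=cv2.INTER_CUBIC)
cv2.imwrite("pics/f1.png",o)
E
```

```text
17.4 [ 0.45982509 -0.02857942  0.20277716] [-0.95308277  0.82791043 -0.00250123]
```

View pics/f1.png

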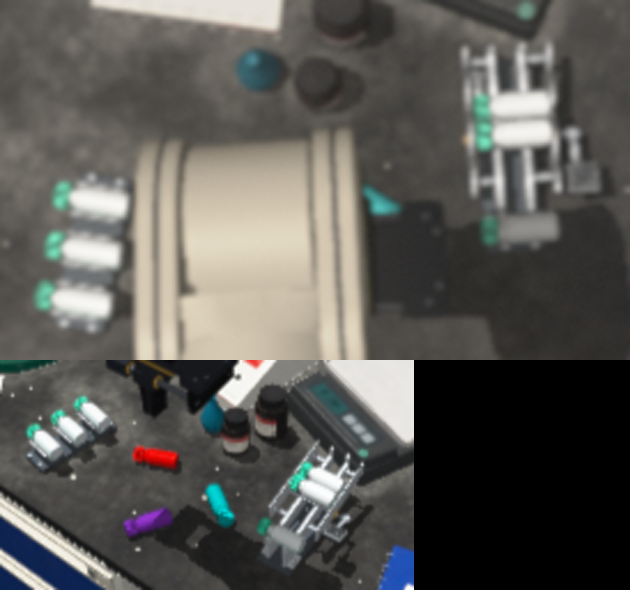

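The picture shows one vial at the stop, at (283,226.7) in the full top image, matching vial_1's old place. Two are held at the gate with the front one at the old vial_2 place, the lever is up, and three vials lie in the cradle. Handing in.

```bash
python3 -c "
from bench import r
print(r.close_job())"
```

```text
the job is handed in; nothing more can be done
None
```

The job is done and handed in at about 17.4 s of the 51 s allowed; the hand-in itself gave no verdict.

- **Vial:** I gripped vial_1 by its end faces, lowered it into the empty groove until it touched (about 7 N), and released it. A wrist picture puts it lined up with set_vial_a to about 1.6 mm along the groove and parallel to it. It lies 42 mm from that vial, with the cap pointing the same way as the others.
- **Lever:** I pressed it once to its firm stop (22 N) and let it back up. The last pictures show the lever up, just one vial at the stop, and the other two held at the gate.
- **Surroundings:** The bottles, bulb and coloured look-alikes appear unmoved. The two tins were outside the last picture I looked at, but the arm did not go near them. At hand-in the arm was clear of everything.

No check failed. The top and wrist cameras agreed to about 2 mm on everything I measured.

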